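Carry a tacky washer on its fork to the drying post

TASK

The big washer has just been lacquered and is still tacky, so it lies on a flat carrier fork. Pick up the fork by its upright wooden grip, carry the washer level without touching it with the gripper, lower the fork round the round post with the pin (not the square block) so that the washer is left lying flat on the post with the pin through its hole, then set the fork down flat on the bench without dropping it and let go.

Things in the scene. Friction and masses are not known exactly. Their poses are not given: they have to be found in the camera images.
- carrier_grip (a point): Flat brown fork, 5 mm sheet, lying on the bench; upright pale wooden grip 30 (x) x 16 (y) mm, top 70 mm up. Point: grip axis, 48 mm above the fork's underside. x to the open tip, z up. Slot between prongs: x = 56 to 145 mm, 68 mm wide, right through, open at the tip. Prongs 24 mm wide (116 overall). Steel weight 20 mm high at x = -75 to -35, 60 wide. 0.3 kg, balanced near the grip.
- washer_center (a point): Flat plain aluminium washer, outer diameter 96, hole 30, thickness 5 mm, about 90 g, lying loose across the two prongs, centred about 90 mm ahead of the grip along the fork's x, on its centre line. Point: its centre, half-way up. z is its axis.
- post_top (a point): Fixed round aluminium post, diameter 44, flat shoulder 30 mm above the bench, thin pin (diameter 8, pointed) standing 13 mm higher in its middle. Point: on the axis at shoulder height. The fork's slot passes down round the post with 12 mm to spare each side; the washer stays on the shoulder while the fork goes on down to the bench.
- block_top (a point): Bystander: fixed plain square aluminium block, 40 x 40 mm, 30 mm high, no pin; not the place for the washer. Point: middle of its top. Post and block may stand either way round.
Not all that is in view belongs to the job. Of the things that look like the part that bears washer_center, the smallest one is meant.

How it is judged:
On the way:
1. the washer is lifted lying level on the held fork (height (world z) of washer_center above 0.05 m and angle between washer_center's own z axis and vertical below 0.18 rad and z of washer_center in the frame of carrier_grip below -0.035 m and x of washer_center in the frame of carrier_grip above 0.06 m and contact force between the fingers and carrier above 0.5 N), for 0.2 s.
At the end, for the whole second after the job is handed in: The washer lies at rest flat (within 6 degrees) on the round post's shoulder, its centre within 14 mm of the post's axis, the pin through its hole; the fork lies flat on the bench (grip point at most 6 mm above its lying height, within 6 degrees of level) and at rest (horizontal distance between washer_center and post_top below 0.014 m and z of washer_center in the frame of post_top between 0 and 0.006 m and angle between each of washer_center, carrier_grip's own z axis and vertical below 0.1 rad and height (world z) of carrier_grip below 0.054 m and linear speed of each of washer, carrier below 0.02 m/s); the robot touches nothing.
It fails at once if the gripper or arm touches the tacky washer (contact force between any of the fingers, the arm and washer above 0.3 N).
It fails at once if the washer is tilted by more than 17 degrees (angle between washer_center's own z axis and vertical above 0.3 rad).
It fails at once if the fork is let go while more than 30 mm above the bench (height (world z) of carrier_grip above 0.078 m and contact force between the fingers and carrier below 0.05 N).
It also fails if it takes over 45 s, if anything falls off the work surface, if the arm or the gripper's body presses on something with over 40 N, if the wrist force passes 120 N, or if a joint passes its speed limit or range.

ROBOT

A 6-joint arm with a two-finger parallel gripper is mounted at the origin on the work surface. World frame = base frame: x ahead of the robot, y to its left, z up, the work surface at z = 0. Lengths are in m, angles in rad, forces in N, time in s.
With the tool pointing down it reaches from about 0.425 to 0.95 m from the base axis. Payload 14.7 kg.
Tool frame: the origin (TCP) lies midway between the tips of the shut fingers; the grasp point (between the pads) lies 19 mm behind it; z points along the fingers, y is the direction in which the jaws open and shut (so a half turn about z gives the same grasp; the last joint's range is limited). The gripper opens to 85 mm and grips with 20 to 120 N. Pads are 22 mm wide; open, the fingers measure 114 mm over their backs; the gripper's body (76 mm by 85 mm) begins 54 mm behind the grasp point. The pads swing forward as they close: fully open they stand 13 mm farther back than shut.
Start: joints at [-1.221, 0.48, 1.596, -0, 1.065, -0.047], TCP at [0.251, -0.599, 0.231] pointing down, gripper open.
Joint ranges: [-2.75, 2.75], [-0.82, 2.05], [0.23, 2.67], [-1.56, 4.7], [0.09, 2.69], [-2.92, 2.92]. Speed limits (rad/s): [1.89, 1.89, 2.39, 3.01, 3.01, 3.01].

INTERFACE

Orientations are given as a 3x3 rotation matrix whose columns are the frame's x, y, z axes.
In Python, from plant import robot, claw, solver, capture, calibration, job, monitor gives the robot as it stands. Calls block until the motion is done:
- robot.goto(position, orientation): joint-space move of the TCP to a pose.
- robot.move_linear(position, max_speed=0.15, frame=None): straight line of the TCP; frame=None keeps the orientation; max_speed is the mean speed in m/s.
- robot.move_j(angles): joint-space move.
- claw.move_gripper(opening): finger opening in m; the grip force is fixed at half the most; returns when the fingers have stopped.
- robot.hold(seconds).
- solver.inverse_kinematics(position, orientation): joint angles nearest the present ones, or None.
- capture(name): name is "scene" or "side" or "wrist"; returns (picture, depth): 400x640x3 uint8, blue, green, red; 400x640 float32, m along the optical axis (not along the pixel's ray), 0 where there is no reading.
- calibration(name): a dict with "fx", "fy", "cx", "cy" (pixels), "position" and "orientation" of the camera in the world. Camera axes: x right, y down, z forward; pixel columns grow to the right and rows downward; lengths in m; the calibration is good to about 2 mm. A picture is of the moment at which its call begins: read the wrist's pose just before it. calibration takes no time and is no camera call; for the wrist camera it gives the pose at the moment of the call.
A pose or a line that the arm cannot do raises robot.MotionError and nothing moves.
- job.close_job(): hands the job in, once; it reports no verdict.
Readings, each from a call of its own:
- monitor.read_t(): time.
- monitor.read_q(): joint angles.
- monitor.read_qd(): joint speeds.
- monitor.read_joint_efforts(): joint torques, N m.
- monitor.read_eef_pos(): TCP position.
- monitor.read_eef_rot(): TCP orientation.
- monitor.read_ft_force(): force on the tool from outside, world axes, zero at the start.
- monitor.read_ft_torque(): the same for the moment, N m.
- monitor.read_opening(): finger opening in m.
Only numpy, scipy, OpenCV 4.12 (cv2) and the standard library are available. Lean on these libraries where they do the work, as an engineer would, in place of code of your own. Each camera call takes 0.05 s, during which the arm holds its last target.

## Working session

There is one attempt and no reset: what is moved stays moved. The work goes in short steps, each a Python script; the robot and the scene stay as the last script left them, time stands still between calls to the robot, and variables do not carry over. Pictures are saved under pics/ and viewed, and the job is handed in when it is done.

```bash
ls; mkdir -p pics
python3 - <<'E'
from plant import robot, claw, solver, capture, calibration, job, monitor
import cv2, numpy as np
print(monitor.read_t())
for n in ["scene","side","wrist"]:
    c=calibration(n)
    p,d=capture(n); cv2.imwrite(f"pics/{n}0.png",p); np.save(f"pics/{n}0.npy",d)
    print(n,{k:np.round(v,4).tolist() for k,v in c.items()})
print(monitor.read_t())
E
```

```text
pics
0.0
scene {'fx': 394.7188, 'fy': 394.7188, 'cx': 325.0546, 'cy': 200.7068, 'position': [1.0236, -0.4322, 0.7882], 'orientation': [[0.6513, 0.5417, -0.5313], [0.7588, -0.4628, 0.4583], [0.0024, -0.7017, -0.7125]]}
side {'fx': 478.3312, 'fy': 478.3312, 'cx': 321.4314, 'cy': 205.0966, 'position': [0.1947, 0.7842, 0.5722], 'orientation': [[-0.9285, -0.1792, 0.3253], [-0.3708, 0.4925, -0.7873], [-0.0191, -0.8517, -0.5238]]}
wrist {'fx': 290.6872, 'fy': 290.6872, 'cx': 314.7901, 'cy': 198.2902, 'position': [0.3253, -0.5685, 0.3726], 'orientation': [[0.3874, -0.8752, -0.2898], [-0.9219, -0.3683, -0.12], [-0.0017, 0.3136, -0.9495]]}
0.15
```

View pics/scene0.png

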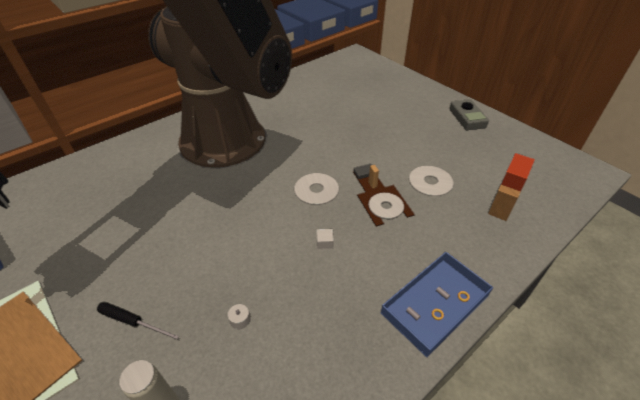

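View pics/side0.png

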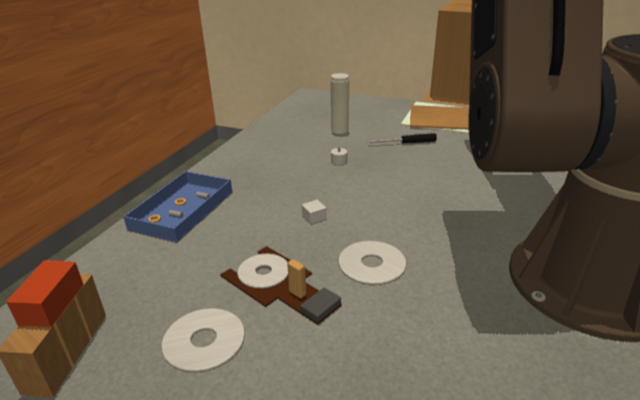

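View pics/wrist0.png

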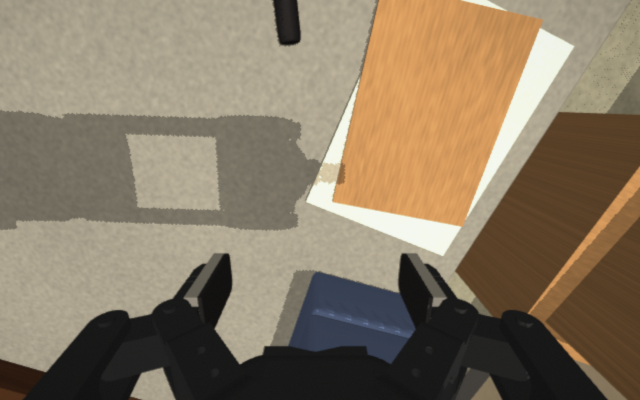

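The scene view shows three pale washers: left (317,188), on the brown fork (387,205), right (431,180). The one on the fork looks smallest and is the only one on a fork. The round post with the pin is at (238,315), and the plain square block at (325,238). Next I'll confirm this in enlarged crops and measure.

```bash
cat > h.py <<'E'
import cv2, numpy as np
from plant import robot, claw, solver, capture, calibration, job, monitor
def ray(c,u,v,z):
    u=np.atleast_1d(u).astype(float);v=np.atleast_1d(v).astype(float)
    d=np.stack([(u-c['cx'])/c['fx'],(v-c['cy'])/c['fy'],np.ones_like(u)],1)@np.array(c['orientation']).T
    p=np.array(c['position']); s=(z-p[2])/d[:,2]
    return p+d*s[:,None]
def circ(P):
    A=np.c_[2*P[:,:2],np.ones(len(P))]; b=(P[:,:2]**2).sum(1)
    x=np.linalg.lstsq(A,b,rcond=None)[0]
    return x[:2],np.sqrt(x[2]+x[0]**2+x[1]**2)
E
python3 - <<'E'
from h import *
S=cv2.imread('pics/scene0.png');D=cv2.imread('pics/side0.png')
a=cv2.resize(S[145:245,290:460],None,fx=4,fy=4,interpolation=cv2.INTER_CUBIC)
b=cv2.resize(D[225:375,150:420],None,fx=2.5,fy=2.5,interpolation=cv2.INTER_CUBIC)
cv2.imwrite('pics/crA.png',a)
c1=cv2.resize(S[215:335,215:345],None,fx=3,fy=3,interpolation=cv2.INTER_CUBIC)
c2=cv2.resize(D[140:230,290:387],None,fx=4,fy=4,interpolation=cv2.INTER_CUBIC)
cv2.imwrite('pics/crB.png',np.hstack([c1,c2]))
cv2.imwrite('pics/crC.png',b)
for n,I in(('scene',S),('side',D)):
    c=calibration(n)
    hsv=cv2.cvtColor(I,cv2.COLOR_BGR2HSV)
    for (u,v) in ({'scene':[(317,188),(387,205),(431,180),(238,315),(325,238),(375,175)],'side':[(372,262),(263,270),(203,338),(339,157),(315,211),(297,280)]}[n]):
        print(n,(u,v),I[v,u],hsv[v,u],I[v,u-13],hsv[v,u-13])
    m=((hsv[...,1]<60)&(hsv[...,2]>165)).astype(np.uint8)
    cs,h=cv2.findContours(m,cv2.RETR_CCOMP,cv2.CHAIN_APPROX_NONE)
    for i,k in enumerate(cs):
        if cv2.contourArea(k)<25: continue
        k=k[:,0]; P=ray(c,k[:,0],k[:,1],0.008); q,r=circ(P)
        print(n,k.mean(0).round(),'hole' if h[0][i][3]>=0 else '',len(k),q.round(4),round(r*2,4))
E
```

```text
scene (317, 188) [110 123 131] [ 19  41 131] [158 174 189] [ 15  42 189]
scene (387, 205) [102 114 121] [ 19  40 121] [159 176 190] [ 16  42 190]
scene (431, 180) [106 119 127] [ 19  42 127] [159 175 190] [ 15  42 190]
scene (238, 315) [144 158 172] [ 15  42 172] [102 113 122] [ 17  42 122]
scene (325, 238) [159 175 191] [ 15  43 191] [107 121 127] [ 21  40 127]
scene (375, 175) [ 47  78 106] [ 16 142 106] [48 52 55] [17 32 55]
scene [ 57. 386.]  86 [ 0.483  -0.6362] 0.0471
scene [136. 376.]  90 [ 0.565  -0.5161] 0.0592
scene [238. 313.]  52 [ 0.5774 -0.2963] 0.0411
scene [238. 312.] hole 18 [ 0.575  -0.2951] 0.0155
scene [ 47. 313.]  69 [ 0.3093 -0.6043] 0.0616
scene [ 20. 293.]  92 [ 0.2258 -0.6423] 0.0567
scene [325. 235.]  49 [ 0.5331 -0.0104] 0.0418
scene [386. 205.]  81 [0.5615 0.1871] 0.0899
scene [386. 204.] hole 31 [0.5612 0.1876] 0.0351
scene [316. 188.]  104 [0.3841 0.0853] 0.1216
scene [316. 187.] hole 38 [0.3843 0.0853] 0.0463
scene [431. 180.]  101 [0.5765 0.3624] 0.1216
scene [431. 179.] hole 37 [0.5763 0.3628] 0.046
side (372, 262) [116 132 138] [ 22  41 138] [167 187
[... 184 characters left out ...]
 113 120] [ 19  40 120] [114 130 135] [ 23  40 135]
side (315, 211) [137 153 161] [ 20  38 161] [ 92 103 109] [ 19  40 109]
side (297, 280) [ 48  85 115] [ 17 149 115] [44 56 77] [ 11 109  77]
side [203. 339.]  202 [0.5736 0.3645] 0.1248
side [203. 337.] hole 69 [0.5735 0.3649] 0.0424
side [263. 270.]  119 [0.5632 0.1846] 0.0923
side [263. 269.] hole 42 [0.5628 0.184 ] 0.0326
side [372. 261.]  156 [0.382  0.0881] 0.1246
side [372. 260.] hole 52 [0.3824 0.088 ] 0.0426
side [314. 206.]  45 [ 0.5607 -0.0558] 0.0446
side [339. 151.]  39 [ 0.6065 -0.3443] 0.0375
side [407. 119.]  31 [ 0.483  -0.6463] 0.0751
side [433. 104.]  79 [ 0.4327 -0.8036] 0.078
side [340.  75.]  34 [ 0.848  -1.0169] 0.0612
```

View pics/crA.png

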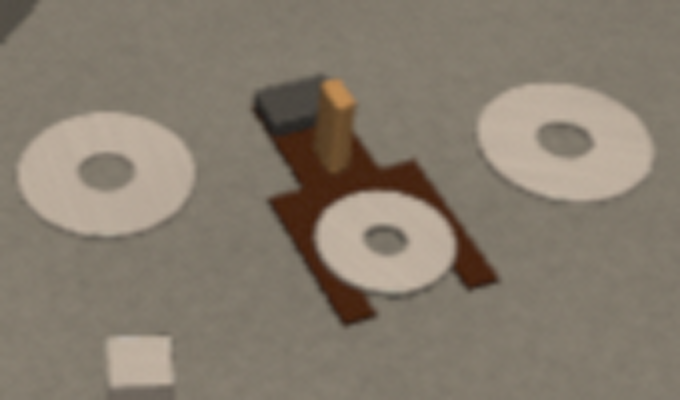

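View pics/crB.png

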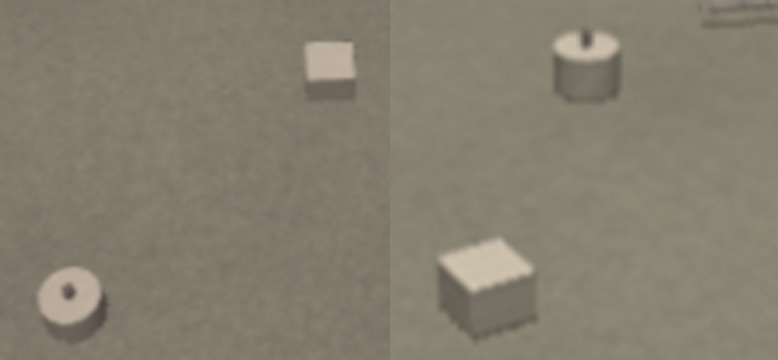

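View pics/crC.png

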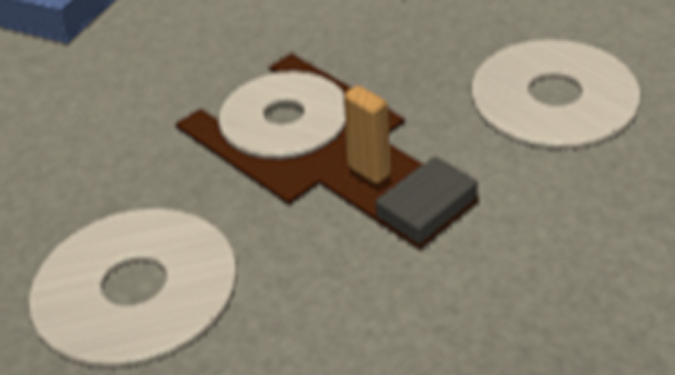

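The crops confirm it. The washer on the fork measures about 0.09 m and the two decoys about 0.12 m. The round post has the pin and the block has none.

Run:
```python
from h import *
for n,g in(('scene',(374.5,168.7)),('side',(296.4,264.2))):
    I=cv2.imread(f'pics/{n}0.png');c=calibration(n);hsv=cv2.cvtColor(I,cv2.COLOR_BGR2HSV)
    G=ray(c,*g,0.07)[0];print(n,'grip',G.round(4))
    m=((hsv[...,1]<60)&(hsv[...,2]>165)).astype(np.uint8)
    cs,h=cv2.findContours(m,cv2.RETR_EXTERNAL,cv2.CHAIN_APPROX_NONE)
    for k in cs:
        k=k[:,0];mu=k.mean(0)
        if np.linalg.norm(mu-{'scene':(238,313),'side':(339,151)}[n])<4:
            print('post',*circ(ray(c,k[:,0],k[:,1],0.03)))
        if np.linalg.norm(mu-{'scene':(386,205),'side':(263,270)}[n])<4:
            q,r=circ(ray(c,k[:,0],k[:,1],0.01));print('washer',q,r)
            d=q-G[:2];print('yaw',np.arctan2(d[1],d[0]),np.linalg.norm(d))
    # dark brown fork
    x0,x1,y0,y1={'scene':(350,420,160,230),'side':(215,350,240,330)}[n]
    f=np.zeros_like(m);f[y0:y1,x0:x1]=((hsv[...,1]>140)&(hsv[...,2]<85)&((hsv[...,0]<14)))[y0:y1,x0:x1]
    cv2.imwrite(f'pics/m_{n}.png',cv2.resize(np.hstack([f[y0:y1,x0:x1]*255]),None,fx=4,fy=4,interpolation=0))
    v,u=np.nonzero(f);P=ray(c,u,v,0.005)[:,:2];R,s,a=cv2.minAreaRect(P.astype(np.float32));print('fork rect',R,s,a)
```

```text
scene grip [0.4826 0.2154 0.07  ]
post [ 0.58999501 -0.30015054] 0.019946288485643154
washer [0.56272893 0.18546969] 0.044839572602857855
yaw -0.3574491427398038 0.08555414531305561
fork rect (0.5292227864265442, 0.1980362981557846) (0.11355561763048172, 0.18158601224422455) 69.81372833251953
side grip [0.476  0.2188 0.07  ]
washer [0.56187825 0.18670155] 0.04599198571333882
yaw -0.3575743898305946 0.0917151921502843
post [ 0.59039602 -0.30029715] 0.01801700052494134
fork rect (0.5095859169960022, 0.2071567177772522) (0.11484107375144958, 0.21877388656139374) 69.56668853759766
```

View pics/m_side.png

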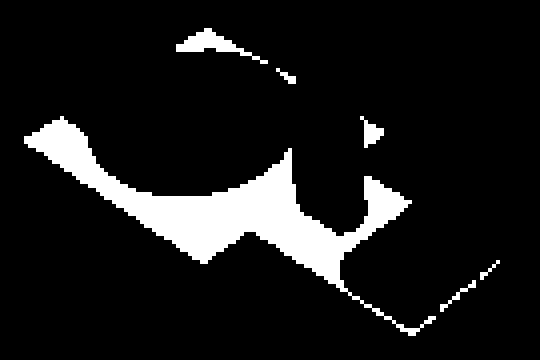

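Run:
```python
from h import *
R0=np.array(monitor.read_eef_rot());p0=np.array(monitor.read_eef_pos());c=calibration('wrist')
print(R0.round(3),(R0.T@(np.array(c['position'])-p0)).round(3),(R0.T@np.array(c['orientation'])[:,2]).round(3))
S=calibration('scene')
for nm,u,v in(('screwtip',178,338),('handle',100,305),('bottle base',160,400),('tray',383,310),('tray top',447,255)):print(nm,ray(S,u,v,0)[0].round(3))
S=calibration('side')
for nm,u,v in(('screwtip',368,144),('bottle base',340,134)):print(nm,ray(S,u,v,0)[0].round(3))
yaw=-0.354;f=np.array([np.cos(yaw),np.sin(yaw),0]);l=np.array([-f[1],f[0],0]);z=np.array([0,0,1.])
g=np.array([.478,.217,0]); pl=np.array([.590,-.300,0])-.09*f
for s in(1,-1):
    R=np.c_[s*f,-s*l,-z]
    for p in (g,pl):
        for h in(.2,.029): 
            q=solver.inverse_kinematics(p+[0,0,h],R);print(s,p.round(3),h,None if q is None else np.round(q,2))
```

```text
[[ 0.922  0.386 -0.   ]
 [ 0.386 -0.922  0.001]
 [ 0.    -0.001 -1.   ]] [ 0.08   0.    -0.142] [-0.314 -0.     0.95 ]
screwtip [ 0.542 -0.42   0.   ]
handle [ 0.358 -0.517  0.   ]
bottle base [ 0.632 -0.501  0.   ]
tray [ 0.775 -0.048  0.   ]
tray top [0.774 0.181 0.   ]
screwtip [ 0.549 -0.432  0.   ]
bottle base [ 0.649 -0.474  0.   ]
1 [0.478 0.217 0.   ] 0.2 [ 0.37  0.34  1.92 -0.    0.88  2.29]
1 [0.478 0.217 0.   ] 0.029 [ 0.37  0.61  2.04 -0.    0.5   2.29]
1 [ 0.506 -0.269  0.   ] 0.2 [-0.54  0.41  1.81 -0.    0.92  1.38]
1 [ 0.506 -0.269  0.   ] 0.029 [-0.54  0.65  1.93 -0.    0.57  1.38]
-1 [0.478 0.217 0.   ] 0.2 [ 0.37  0.34  1.92 -0.    0.88 -0.85]
-1 [0.478 0.217 0.   ] 0.029 [ 0.37  0.61  2.04 -0.    0.5  -0.85]
-1 [ 0.506 -0.269  0.   ] 0.2 [-0.54  0.41  1.81 -0.    0.92 -1.76]
-1 [ 0.506 -0.269  0.   ] 0.029 [-0.54  0.65  1.93 -0.    0.57 -1.76]
```

Run:
```python
from h import *
yaw=-0.354;f=np.array([np.cos(yaw),np.sin(yaw),0]);l=np.array([-f[1],f[0],0]);z=np.array([0,0,1.])
R=np.c_[f,-l,-z]
robot.goto(np.array([.478,.217,.2]),R)
c=calibration('wrist');p,d=capture('wrist');cv2.imwrite('pics/w1.png',p)
np.savez('pics/w1.npz',**{k:np.array(v) for k,v in c.items()})
print(monitor.read_t(),monitor.read_eef_pos())
```

```text
3.175 [0.47828261 0.21655606 0.1999943 ]
```

View pics/w1.png

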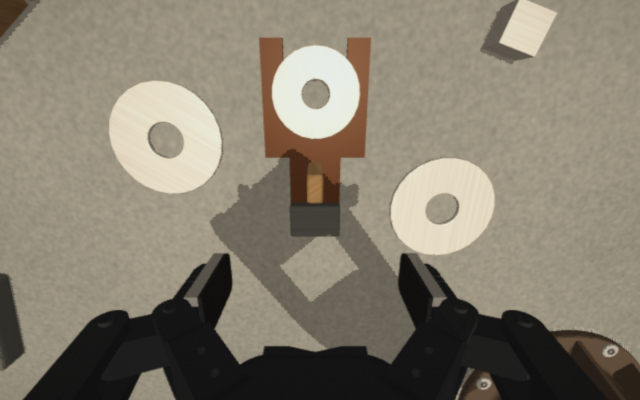

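The wrist view shows the fork upright in the image: washer (315,92), grip (315,185), weight (315,220). Measuring the yaw and position from it.

Run:
```python
from h import *
c=dict(np.load('pics/w1.npz'));I=cv2.imread('pics/w1.png');hsv=cv2.cvtColor(I,cv2.COLOR_BGR2HSV)
print('grip px',hsv[190,315],hsv[172,315],'fork',hsv[60,270],hsv[165,300])
b=((hsv[...,1]>110)&(hsv[...,0]<13)).astype(np.uint8); b[:30]=0;b[240:]=0;b[:,:230]=0;b[:,400:]=0
# outer edges of prongs rows 45..150
L=[];Rr=[]
for v in range(45,150):
    u=np.nonzero(b[v])[0]
    L.append((u.min()-.5,v));Rr.append((u.max()+.5,v))
L=np.array(L);Rr=np.array(Rr)
PL=ray(c,L[:,0],L[:,1],.005)[:,:2];PR=ray(c,Rr[:,0],Rr[:,1],.005)[:,:2]
for P in(PL,PR):
    vx,vy,x,y=cv2.fitLine(P.astype(np.float32),cv2.DIST_HUBER,0,.01,.01).ravel(); s=np.sign(vx);print('yaw',np.arctan2(s*vy,s*vx))
print('width',np.linalg.norm(PL.mean(0)-PR.mean(0)))
C=(PL.mean(0)+PR.mean(0))/2
w=((hsv[...,1]<60)&(hsv[...,2]>170)).astype(np.uint8)
n,lab,st,ce=cv2.connectedComponentsWithStats(w);k=lab[92,290];cs,_=cv2.findContours((lab==k).astype(np.uint8),cv2.RETR_EXTERNAL,cv2.CHAIN_APPROX_NONE)
q,r=circ(ray(c,cs[0][:,0,0],cs[0][:,0,1],.010));print('washer',q,r)
# grip top: pale brown
gm=((hsv[...,1]>80)&(hsv[...,0]>=12)&(hsv[...,0]<20)).astype(np.uint8);gm[:150]=0;gm[240:]=0;gm[:,:280]=0;gm[:,350:]=0
v,u=np.nonzero(gm);print('gripmask',u.min(),u.max(),v.min(),v.max())
cr=cv2.resize(I[140:250,250:380],None,fx=5,fy=5,interpolation=cv2.INTER_CUBIC);cv2.imwrite('pics/w1c.png',cr)
# fork lateral centre and tip
yaw=-.354;f=np.array([np.cos(yaw),np.sin(yaw)]);l=np.array([-f[1],f[0]])
print('lat fork',C@l,'lat washer',q@l,'tip along',ray(c,270,37.5,.005)[0,:2]@f,'shoulder',ray(c,275,157.5,.005)[0,:2]@f,'washer along',q@f,'tcp',np.array([.4783,.2166])@f,np.array([.4783,.2166])@l)
```

```text
grip px [ 16 138 157] [ 16 139 101] fork [ 12 140 131] [ 11 174  69]
yaw -0.3527148
yaw -0.35296163
width 0.11442869772607563
washer [0.56171896 0.18469081] 0.0469257860429769
gripmask 280 349 150 203
lat fork 0.3687822609254312 lat washer 0.36796010798071876 tip along 0.5174131034044045 shoulder 0.3927917430576058 washer along 0.4628652510794858 tcp 0.37355740253773095 0.36897332831691726
```

View pics/w1c.png

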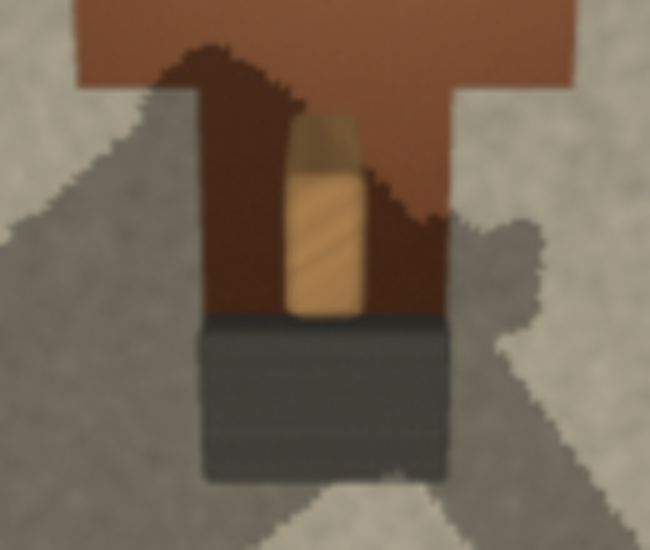

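```bash
python3 - <<'E'
from h import *
c=dict(np.load('pics/w1.npz'))
yaw=-.353;f=np.array([np.cos(yaw),np.sin(yaw),0]);l=np.array([-f[1],f[0],0]);z=np.array([0,0,1.])
g=ray(c,315,188.8,.07)[0];print('grip from top',g,g@f,g@l)
R=np.c_[f,-l,-z]
t=.3725*f+.3688*l
# lat/along above were in yaw -.354 frame
a=-.354;t=.3725*np.array([np.cos(a),np.sin(a),0])+.3688*np.array([-np.sin(a),np.cos(a),0])
print(t)
robot.move_linear(t+[0,0,.10],max_speed=.12,frame=R)
robot.move_linear(t+[0,0,.029],max_speed=.06)
print(monitor.read_eef_pos(),monitor.read_ft_force())
claw.move_gripper(0.010)
print(monitor.read_opening(),monitor.read_ft_force(),monitor.read_ft_torque(),monitor.read_t())
for n in('scene','side'):
    p,d=capture(n);cv2.imwrite(f'pics/{n}2.png',p)
E
python3 - <<'E'
import cv2,numpy as np
S=cv2.imread('pics/scene2.png');D=cv2.imread('pics/side2.png')
cv2.imwrite('pics/c2.png',np.hstack([cv2.resize(S[110:250,300:460],None,fx=2.5,fy=2.5),cv2.resize(D[200:340,200:360],None,fx=2.5,fy=2.5)]))
E
```

```text
grip from top [0.47842724 0.21593102 0.07      ] 0.37427686150933875 0.36801584968258527
[0.47724808 0.21680397 0.        ]
[0.47747035 0.21687509 0.02930626] [ 0.57945102 -0.22214379 -0.16749546]
0.015055327571698088 [-0.39537284  0.8709365   3.39358241] [-0.10489941  0.05985542 -0.01776307] 6.125
```

View pics/c2.png

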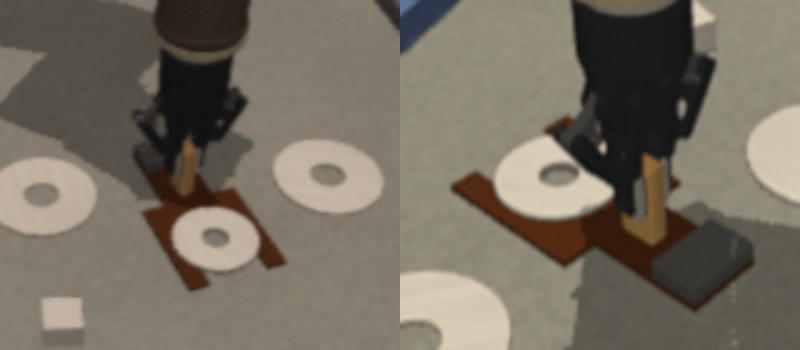

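The fingers hold the wooden grip at 15 mm opening and stay clear of the washer. Lifting gently and checking.

Run:
```python
from h import *
p=np.array(monitor.read_eef_pos())
robot.move_linear(p+[0,0,.02],max_speed=.03)
robot.move_linear(p+[0,0,.10],max_speed=.05)
robot.hold(.3)
print(monitor.read_eef_pos(),monitor.read_opening(),monitor.read_ft_force(),monitor.read_ft_torque())
for n in('wrist','scene','side'):
    c=calibration(n);I,d=capture(n);cv2.imwrite(f'pics/{n}3.png',I);np.savez(f'pics/{n}3.npz',d=d,**{k:np.array(v) for k,v in c.items()})
print(np.array(monitor.read_eef_rot()).round(4),monitor.read_t())
a=cv2.resize(cv2.imread('pics/wrist3.png'),(400,250));S=cv2.imread('pics/scene3.png');D=cv2.imread('pics/side3.png')
cv2.imwrite('pics/c3.png',np.vstack([np.hstack([a,a*0]),np.hstack([cv2.resize(S[90:230,300:460],(400,350)),cv2.resize(D[170:310,180:340],(400,350))])]))
```

```text
[0.4772204  0.21680402 0.12901916] 0.01542899740306558 [-0.4052418   0.56504278 -4.14027339] [0.01781977 0.06456605 0.04627966]
[[ 9.383e-01 -3.458e-01 -1.000e-04]
 [-3.458e-01 -9.383e-01  0.000e+00]
 [-1.000e-04  0.000e+00 -1.000e+00]] 9.2417
```

View pics/c3.png

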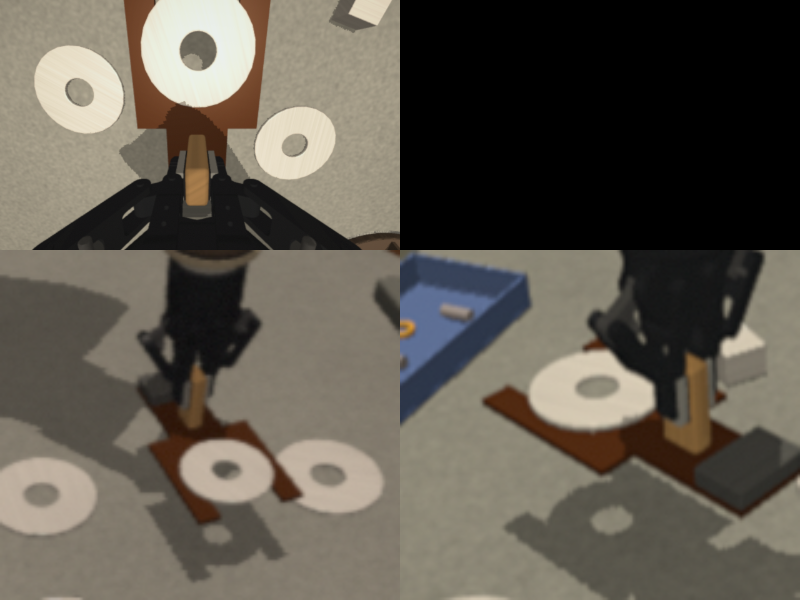

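View pics/wrist3.png

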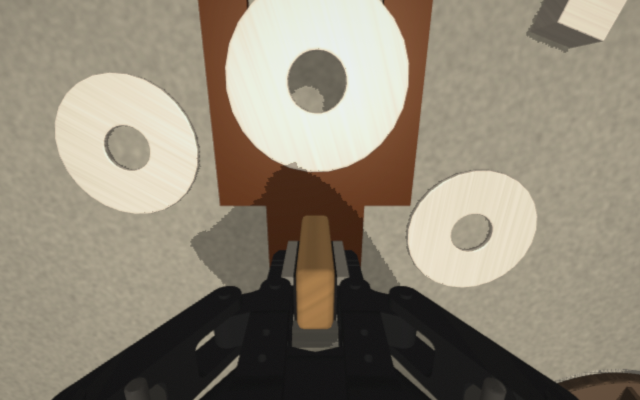

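Lifted: the washer at (317,82) in the wrist view still lies on both prongs. Fitting its plane and centre from depth.

```bash
cat >> h.py <<'E'
def washer(I,d,c,seed):
    hsv=cv2.cvtColor(I,cv2.COLOR_BGR2HSV)
    w=((hsv[...,1]<60)&(hsv[...,2]>165)).astype(np.uint8)
    n,lab,st,ce=cv2.connectedComponentsWithStats(w,connectivity=4);m=(lab==lab[seed[1],seed[0]]).astype(np.uint8)
    e=cv2.erode(m,np.ones((5,5)));v,u=np.nonzero(e*(d>0));Z=d[v,u]
    P=np.c_[(u-c['cx'])/c['fx']*Z,(v-c['cy'])/c['fy']*Z,Z]@np.array(c['orientation']).T+np.array(c['position'])
    ct=P.mean(0);nn=np.linalg.svd(P-ct,full_matrices=False)[2][2];nn*=np.sign(nn[2])
    cs,_=cv2.findContours(m,cv2.RETR_CCOMP,cv2.CHAIN_APPROX_NONE);out=[]
    for k in cs:
        if len(k)<15: continue
        k=k[:,0];k=k[(k[:,1]>1)]
        q,r=circ(ray(c,k[:,0],k[:,1],ct[2]));out.append((q.round(4),round(2*r,4)))
    return ct.round(4),nn.round(3),out
E
python3 - <<'E'
from h import *
for n,s in(('wrist',(250,80)),('scene',(379,178)),('side',(240,232))):
    c=dict(np.load(f'pics/{n}3.npz'));I=cv2.imread(f'pics/{n}3.png')
    print(n,*washer(I,c['d'],c,s))
E
```

```text
wrist [0.5625 0.1842 0.1091] [ 0.002 -0.     1.   ] [(array([0.5617, 0.1845]), np.float64(0.0937)), (array([0.5618, 0.1844]), np.float64(0.0307))]
scene [0.5643 0.183  0.1102] [-0.002  0.009  1.   ] [(array([0.5629, 0.1846]), np.float64(0.0899)), (array([0.5625, 0.185 ]), np.float64(0.0347))]
side [0.566  0.1944 0.1088] [-0.001 -0.003  1.   ] [(array([0.5655, 0.1885]), np.float64(0.0879)), (array([0.5625, 0.1842]), np.float64(0.0312))]
```

Run:
```python
from h import *
p=np.array(monitor.read_eef_pos());R=np.array(monitor.read_eef_rot())
robot.move_linear(p+[.028,-.4846,0],max_speed=.11)
robot.hold(.4)
print(monitor.read_eef_pos(),monitor.read_opening(),monitor.read_ft_force())
for n in('wrist','scene','side'):
    c=calibration(n);I,d=capture(n);cv2.imwrite(f'pics/{n}4.png',I);np.savez(f'pics/{n}4.npz',d=d,**{k:np.array(v) for k,v in c.items()})
print(monitor.read_t())
S=cv2.imread('pics/scene4.png');D=cv2.imread('pics/side4.png')
cv2.imwrite('pics/c4.png',np.hstack([cv2.resize(S[190:350,180:320],(350,400)),cv2.resize(D[80:200,280:410],(400,400))]))
```

```text
[ 0.50526013 -0.26774221  0.12905665] 0.01535514083040802 [ 0.33284306 -0.36668448 -3.75981832]
14.3583
```

View pics/c4.png

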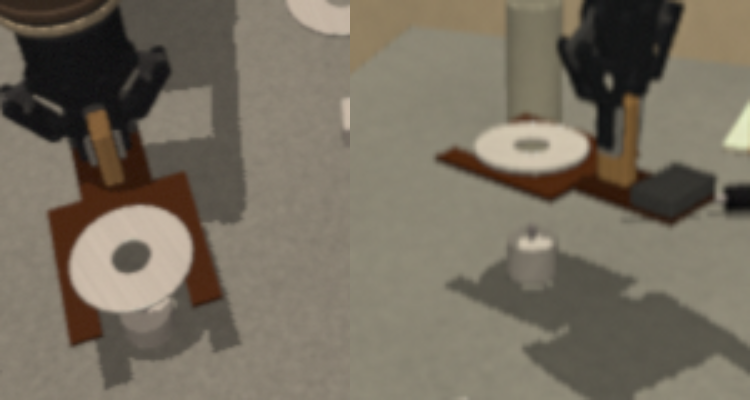

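View pics/wrist4.png

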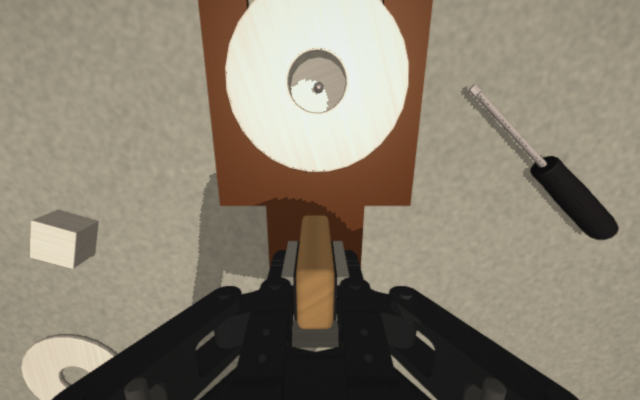

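The wrist view looks through the washer hole at (317,82) and sees the shoulder with the pin at (318,88). Casting that ray.

Run:
```python
from h import *
c=dict(np.load('pics/wrist4.npz'));I=cv2.imread('pics/wrist4.png')
print(washer(I,c['d'],c,(250,80)))
hsv=cv2.cvtColor(I,cv2.COLOR_BGR2HSV)
cv2.imwrite('pics/w4c.png',cv2.resize(I[40:125,270:365],None,fx=6,fy=6,interpolation=cv2.INTER_CUBIC))
g=I[80:98,308:330].min(2);v,u=np.nonzero(g<95);print((u+308).min(),(u+308).max(),(v+80).min(),(v+80).max(),len(u))
u0,v0=(u+308).mean(),(v+80).mean();print(u0,v0,[ray(c,u0,v0,h)[0].round(4) for h in(.03,.0365,.043)], c['d'][84:92,314:322].round(3))
c2=dict(np.load('pics/scene4.npz'));print(washer(cv2.imread('pics/scene4.png'),c2['d'],c2,(215,290)))
```

```text
(array([ 0.5904, -0.3003,  0.1035]), array([ 0.092, -0.039,  0.995]), [(array([ 0.5899, -0.3002]), np.float64(0.0971)), (array([ 0.5873, -0.3002]), np.float64(0.0065)), (array([ 0.5897, -0.3002]), np.float64(0.0295))])
314 322 82 92 27
317.44444444444446 89.29629629629629 [array([ 0.5889, -0.301 ,  0.03  ]), array([ 0.5887, -0.3009,  0.0365]), array([ 0.5884, -0.3007,  0.043 ])] [[0.217 0.215 0.215 0.215 0.215 0.215 0.215 0.216]
 [0.216 0.216 0.214 0.214 0.212 0.214 0.213 0.216]
 [0.217 0.216 0.213 0.213 0.214 0.215 0.214 0.216]
 [0.216 0.216 0.214 0.214 0.214 0.213 0.214 0.215]
 [0.217 0.215 0.214 0.213 0.214 0.213 0.214 0.214]
 [0.217 0.216 0.215 0.215 0.216 0.215 0.216 0.217]
 [0.218 0.216 0.217 0.216 0.217 0.216 0.216 0.217]
 [0.22  0.218 0.216 0.216 0.218 0.217 0.217 0.217]]
(array([ 0.5926, -0.3003,  0.1102]), array([-0.002,  0.   ,  1.   ]), [(array([ 0.5916, -0.299 ]), np.float64(0.0927)), (array([ 0.5907, -0.2986]), np.float64(0.0332))])
```

View pics/w4c.png

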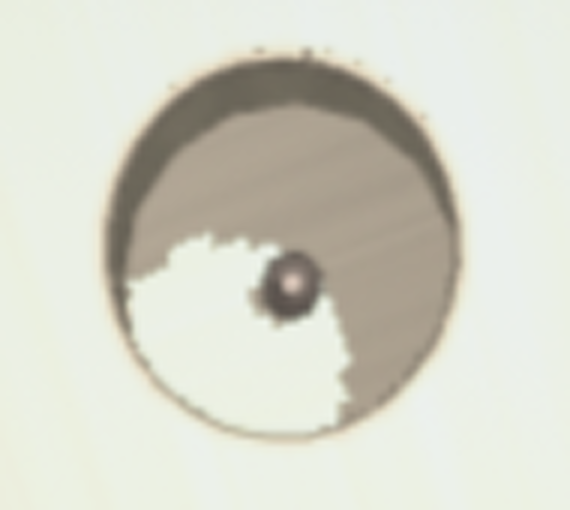

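The pin is within about 2 mm of the hole centre, and the scene camera shows the washer level. The wrist plane fit is spoiled by shoulder pixels merging into the washer blob. Lowering.

Run:
```python
from h import *
p=np.array(monitor.read_eef_pos())
def go(zz,s):
    robot.move_linear(np.array([.5053,-.2678,zz]),max_speed=s); print(zz,np.round(monitor.read_eef_pos(),4),np.round(monitor.read_ft_force(),2))
go(.068,.06)   # washer just above pin tip
go(.045,.03)   # washer rests on the shoulder
robot.hold(.2)
I,d=capture('wrist');cv2.imwrite('pics/w5.png',I)
S,_=capture('side');cv2.imwrite('pics/s5.png',S)
print(monitor.read_ft_force(),monitor.read_t())
cv2.imwrite('pics/c5.png',np.hstack([cv2.resize(I,(480,300)),cv2.resize(S[90:190,300:405],(315,300))]))
```

```text
0.068 [ 0.5055 -0.2679  0.0683] [ 0.61 -0.26 -4.14]
0.045 [ 0.5054 -0.2679  0.0451] [ 0.26  1.   -2.98]
[-0.58014379  0.0900052  -3.96980457] 16.7417
```

View pics/c5.png

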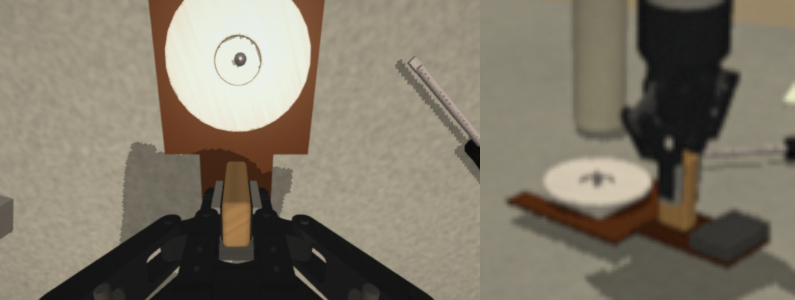

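The pin stands in the middle of the hole (wrist crop, 239,60), and in the side view the washer rests on the post with the fork below it. Lowering on to the bench.

Run:
```python
from h import *
def f(): 
    return np.mean([monitor.read_ft_force() for _ in range(1)],0)
for zz in (.035,.031,.030,.0293,.0287):
    robot.move_linear(np.array([.5053,-.2678,zz]),max_speed=.02);robot.hold(.15)
    F=f();print(zz,np.round(monitor.read_eef_pos(),4),F.round(2))
    if F[2]>2: break
I,d=capture('wrist');cv2.imwrite('pics/w6.png',I)
S,_=capture('side');cv2.imwrite('pics/s6.png',S)
print(monitor.read_t())
cv2.imwrite('pics/c6.png',np.hstack([cv2.resize(I,(480,300)),cv2.resize(S[90:190,300:405],(315,300))]))
```

```text
0.035 [ 0.5054 -0.2678  0.0351] [ 0.43  0.52 -3.03]
0.031 [ 0.5053 -0.2678  0.031 ] [ 1.24  0.74 -3.86]
0.03 [ 0.5053 -0.2678  0.03  ] [-0.76 -0.34 -2.95]
0.0293 [ 0.5053 -0.2678  0.0293] [ 0.03  0.05 -3.61]
0.0287 [ 0.5053 -0.2678  0.0291] [-1.88  1.63  5.74]
19.3417
```

View pics/c6.png

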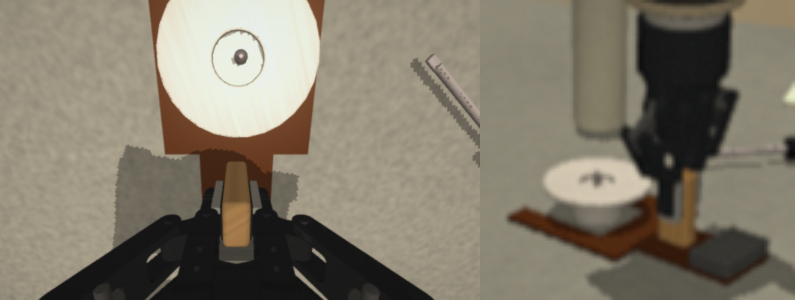

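The fork has met the bench (wrist force z went from -3.6 to +5.7 N), and the washer is up on the post. Releasing and retracting straight up.

Run:
```python
from h import *
claw.move_gripper(0.05);print(monitor.read_opening(),monitor.read_ft_force())
p=np.array(monitor.read_eef_pos())
robot.move_linear(p+[0,0,.06],max_speed=.05)
robot.move_linear(p+[0,0,.18],max_speed=.12)
robot.hold(.3)
print(monitor.read_ft_force())
for n in('wrist','scene','side'):
    c=calibration(n);I,d=capture(n);cv2.imwrite(f'pics/{n}7.png',I);np.savez(f'pics/{n}7.npz',d=d,**{k:np.array(v) for k,v in c.items()})
print(monitor.read_t())
W=cv2.imread('pics/wrist7.png');S=cv2.imread('pics/side7.png');C=cv2.imread('pics/scene7.png')
cv2.imwrite('pics/c7.png',np.vstack([np.hstack([cv2.resize(W,(480,300)),cv2.resize(S[90:190,300:405],(315,300))]),np.hstack([cv2.resize(C[230:350,160:300],(350,300)),np.zeros((300,445,3),np.uint8)])]))
```

```text
0.0500354718522248 [ 0.3922922   0.10497945 -0.36496042]
[ 0.3217917  -0.21720761  0.51461826]
22.7167
```

View pics/c7.png

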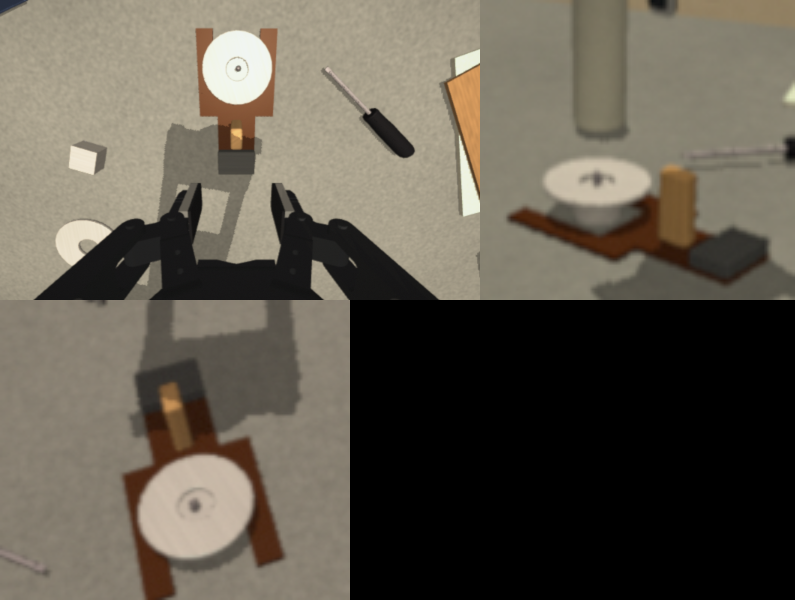

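The washer sits on the round post with the pin in its hole, the fork lies on the bench and the gripper is clear. One numeric check, then I hand in.

Run:
```python
from h import *
for n,s in(('wrist',(290,88)),('scene',(222,310)),('side',(325,148))):
    c=dict(np.load(f'pics/{n}7.npz'));print(n,*washer(cv2.imread(f'pics/{n}7.png'),c['d'],c,s))
c=dict(np.load('pics/wrist7.npz'));d=c['d']
for nm,(u,v) in dict(prongL=(271,60),prongR=(362,60),stem=(300,165)).items():
    Z=np.median(d[v-2:v+3,u-2:u+3]);print(nm,(np.array([(u-c['cx'])/c['fx'],(v-c['cy'])/c['fy'],1])*Z@c['orientation'].T+c['position']).round(4))
job.close_job();print(monitor.read_t())
```

```text
wrist [ 0.4955 -0.268   0.0028] [-0.019  0.004  1.   ] [(array([ 0.3557, -0.2075]), np.float64(0.681)), (array([0.3684, 0.1869]), np.float64(0.02)), (array([0.3769, 0.1946]), np.float64(0.0203)), (array([0.3923, 0.2081]), np.float64(0.0146)), (array([ 0.1377, -0.5005]), np.float64(0.0104)), (array([ 0.132 , -0.5165]), np.float64(0.0187)), (array([ 0.2563, -0.1991]), np.float64(0.0157)), (array([0.3977, 0.1685]), np.float64(0.0304)), (array([ 0.2729, -0.2159]), np.float64(0.0113)), (array([0.4173, 0.1904]), np.float64(0.0212)), (array([0.4259, 0.1443]), np.float64(0.0136)), (array([ 0.1937, -0.5081]), np.float64(0.009)), (array([0.4381, 0.1266]), np.float64(0.0093)), (array([ 0.3043, -0.2357]), np.float64(0.0081)), (array([ 0.1899, -0.5384]), np.float64(0.0232)), (array([ 0.2209, -0.5356]), np.float64(0.0093)), (array([0.4309, 0.0221]), np.float64(0.012)), (array([ 0.2309, -0.5325]), np.float64(0.0109)), (array([ 0.2164, -0.552 ]), np.float64(0.0303)), (array([0.4537, 0.0034]), np.float64(0.0099)), (array([0.4694, 0.0636]), np.float64(0.0185)), (array([ 0.2605, -0.5256]), np.float64(0
[... 9817 characters left out ...]
0068)), (array([ 0.6769, -0.297 ]), np.float64(0.0083)), (array([ 0.6573, -0.3497]), np.float64(0.0078)), (array([ 0.6228, -0.4439]), np.float64(0.0085)), (array([ 0.6826, -0.2881]), np.float64(0.0089))]
scene [ 0.5928 -0.3001  0.0351] [-0.001  0.006  1.   ] [(array([ 0.5906, -0.2988]), np.float64(0.0916)), (array([ 0.5906, -0.2999]), np.float64(0.0145))]
side [ 0.5891 -0.2963  0.0335] [-0.001 -0.006  1.   ] [(array([ 0.5908, -0.3009]), np.float64(0.091)), (array([ 0.5919, -0.3041]), np.float64(0.0313))]
prongL [ 0.6376 -0.2662  0.004 ]
prongR [ 0.6035 -0.3587  0.0045]
stem [ 0.5191 -0.2542  0.0045]
the job is handed in; nothing more can be done
the job is handed in; nothing more can be done
```

The job is handed in, and my last checks show the washer lying on the round post and the fork flat on the bench. I gripped the fork by its wooden grip, carried it level for about 0.49 m, lowered it round the post with the pin, opened the gripper and moved it straight up. The last clock reading was 22.7 s, just before hand-in.

**Which parts:** the washer on the fork was the smallest of three, measuring about 0.09 m across against about 0.12 m for the two decoys. The post has the pin; the square block was left alone.

**Washer:** the scene and side views put its centre at about (0.591, -0.300), within about 2 mm of the measured post axis at (0.590, -0.300). Its top face is at 0.034–0.035 m, it is within 0.4° of level, and the pin shows through its hole.

**Fork:** both prongs and the stem read 4.0–4.5 mm high at their top face, so it lies flat. The gripper is open and 0.18 m above where it let go.

**Checks that failed or disagreed:**
- The final wrist-camera fit of the washer failed because its colour mask ran into the bench. I relied on the other two cameras there.
- The wrist-camera tilt reading while hovering over the post (about 5.7°) was spoiled by post pixels. The scene camera showed the washer level at that moment.
- The washer diameters measured 2–8 mm under the stated 96 mm in most views, probably from the edge of the colour mask.

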